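# Load the round-bottomed flask into the carrier and shut its keeper bar

## Robot

A 6-joint arm with a two-finger parallel gripper is mounted at the origin on the work surface. World frame = base frame: x ahead of the robot, y to its left, z up, the work surface at z = 0. Lengths are in mm, angles in rad, forces in N, time in s.
With the tool pointing down it reaches from about 350 to 875 mm from the base axis. Payload 4.2 kg.
Tool frame: the origin (TCP) lies at the very end of the fingers, on their centre line; the grasp point (between the pads) lies 19 mm behind it (arm.pinch_z is the distance from the TCP to the grasp point, in mm); x points along the fingers, y is the direction in which the jaws open and shut, and the axes are right-handed (so a half turn about x gives the same grasp; the last joint's range is limited). The gripper opens to 85 mm and grips with 20 to 120 N. Pads are 22 mm wide; open, the fingers measure 114 mm over their backs; the gripper's body (76 mm by 85 mm) begins 54 mm behind the grasp point. The pads swing forward as they close: fully open they stand 13 mm farther back than shut.
Start: joints at [-1.077, 0.385, 0.008, 0, -1.194, -0.259], TCP at [145.423, -607.825, 231.312] pointing down, gripper open.
Joint ranges: [-3.14, 3.14], [-1.21, 2.06], [-1.07, 1.41], [-3.16, 2.05], [-2.99, -0.16], [-3.1, 3.1]. Speed limits (rad/s): [2.79, 2.79, 3.14, 3.14, 3.14, 3.14].

## Interface

Orientations are given as a unit quaternion [x, y, z, w].
In Python, from bench import arm gives the robot as it stands.
- The arm moves only by the tool drive_tool, never from a script. Its argument "motion" is a list of rows, each a list of 4 numbers: the shift along the tool's x, y, z in mm, then the turn about the tool's x in degrees. In form: [[dx, dy, dz, spin], ...]. A call has 1 to 10 rows; each row shifts and turns the commanded pose from where the row before left it, along the tool's axes as they then stand; what a row does not reach is not made up. A row lasts 1/12 s, in which the tool goes at most 41.7 mm and 7.16 degrees, less where a joint would pass 70% of its speed; a pose out of reach is approached as far as the arm can. A call with a gripper value outside its range is refused whole. "grip" is the finger opening in mm, from 0 to 85.4, set as the call begins (left out, the last holds). The fingers move at their own pace and stop on an object; the grip force is fixed at half the most. Time passes only in rows, so rows that do not move let the fingers close. It gives the time, the measured TCP pose, the force and the opening at its end, in the units of the state.
- arm.read_state(): the state, without advancing time (a new reading comes with each control period).
- arm.get_image(name): name is "side" or "top" or "wrist"; returns the picture (400x640x3 uint8, red, green, blue); there is no depth.
- arm.calibration(name): a dict with "K" (3x3 intrinsics, pixels), "eye" and "attitude" of the camera in the world; the wrist camera has in their place "T_tool_cam" (4x4, takes a point from camera to tool coordinates, whose origin is the TCP and whose axes are the tool frame's). Camera axes: x right, y up, looking along -z (the intrinsics and any distortion apply to the point x, -y, -z); pixel columns grow to the right and rows downward; lengths in mm; the calibration is good to about 2 mm. A picture is of the moment at which its call begins: read the wrist's pose just before it. calibration takes no time and is no camera call.
- arm.job_done(): hands the job in, once; it reports no verdict.
The state is a dict: "clock": time; "joints": joint angles; "joint_vel": joint speeds; "joint_efforts": joint torques, N m; "position": TCP position; "ee_rot": TCP orientation; "contact_force": force on the tool from outside, world axes, zero at the start; "wrist_torque": the same for the moment, N m; "gripper_width": finger opening in mm.
Only numpy, scipy, OpenCV 4.12 (cv2) and the standard library are available. Lean on these libraries where they do the work, as an engineer would, in place of code of your own. Each camera call takes 0.05 s, during which the arm holds its last target. There are 200 camera calls.

## Task

Take the large round-bottomed amber flask off its cork ring and lower it gently, neck up, into the empty pot of the carrier until it sits in the cork seat at the bottom; it is glass, so hold it until it rests in the seat and do not knock it against the pot or press hard. Then swing the keeper bar shut past its detent, all the way against its stop, so that both flasks are locked in. Leave the flask already in the carrier, the small flask on its cork ring, the bottle and the stack of dishes where they are.

Things in the scene. Friction and masses are not known exactly. Their poses are not given: they have to be found in the camera images.
- flask: Large round-bottomed amber flask to load: ball 76 mm across, neck 26 mm across, black round cap 34 mm across and 24 mm high; 129 mm tall, cap from 105 to 129 mm above the origin. Origin: lowest point of the ball; z up along the neck. About 0.22 kg, low centre of mass. Starts standing in a fixed cork ring 30 mm high, 92 mm wide (hole 50 mm), origin about 21 mm above the table.
- flask_bulb (a point): Centre of the flask's ball, 38 mm above the flask's origin.
- empty_pot: The empty pot, white plastic, fixed on the carrier, open on top: outer diameter 100 mm, inner 92, height 90. Origin: centre of its underside, 12 mm above the table. A cork ring at the bottom (hole 50 mm, top 21 mm above the pot's origin) seats the ball: the flask's origin is then 11.6 mm above the pot's, the ball below the rim, the cap above it. Pots 120 mm apart; either can be the empty one.
- empty_pot_mouth (a point): Centre of the empty pot's mouth, 90 mm above the pot's origin.
- full_pot: The other, identical pot, which already holds a flask. Origin at the centre of its underside.
- stored_flask: Identical large flask already seated in the other pot; leave it there. Origin at the lowest point of its ball.
- carrier: Grey plastic carrier fixed to the table: base plate 150 x 330 x 12 mm (x, y, z), origin at the centre of its underside, pots at y = +60 and -60 mm. At y = +145 and -145 mm, x about -30 mm, stand the hinge post (+y) and the catch post (-y), about 104 mm high. The catch post has a sprung steel dome (detent) and behind it, on the +x side, an upright stop 10 mm thick, top 122 mm above the table.
- keeper (a joint): Angle (rad) of the keeper bar: square aluminium bar 12 x 12 x 290 mm that swings level, mid height 114 mm above the table. 0 = shut: along the carrier's -y from the hinge, 28 mm to the -x side of the pots' axes, beside the necks, above the balls. Positive = open, free end towards the carrier's -x. Stays where left. Closing, it rides over the detent at about 0.10 to 0.03 (5 N) and snaps to 0.
- keeper_hinge (a point): Hinge axis of the keeper bar at the bar's mid height, at x = -28, y = +143 mm in the carrier's frame, 114 mm above the table.
- keeper_knob (a point): Top centre of the black upright round grip on the bar: 16 mm in diameter, it stands 40 mm above the bar's top, 160 mm above the table, 255 mm from the hinge axis.
- small_flask: Bystander: small amber round-bottomed flask, ball 54 mm in diameter, 95 mm tall with a 28 mm black cap, standing in its own cork ring (72 mm wide, 30 mm high). Origin at the lowest point of its ball.
- bottle: Bystander: clear plastic bottle 64 mm in diameter, 150 mm tall, standing. Origin at the centre of its underside.
- dishes: Bystander: stack of three round dishes, 90 mm in diameter, 44 mm high. Origin at the centre of its underside.
Mind the look-alikes: they are no part of the job. What is shaped like the flask but blue or green is not meant.

How it is judged (in metres and radians):
On the way, in this order (a step that is already met when the one before it is completed fails the run):
1. the large flask sits in the empty pot's seat, upright and released (horizontal distance between flask_bulb and empty_pot below 0.008 m and z of flask_bulb in the frame of empty_pot below 0.057 m and angle between flask's own z axis and vertical below 0.3 rad and contact force between the fingers and flask below 0.1 N), for 0.2 s.
2. the keeper bar is shut past its detent (value of joint keeper below 0.02 rad), for 0.2 s.
At the end, for the whole second after the job is handed in: Large flask at rest in the seat of the once-empty pot: ball centre within 8 mm of its axis and at most 57 mm above its underside (seated: 49.6), upright within 0.3 rad; keeper below 0.02 rad; stored and small flask within 20 mm, bottle and dishes within 30 mm of their starts (horizontal distance between flask_bulb and empty_pot below 0.008 m and z of flask_bulb in the frame of empty_pot below 0.057 m and angle between flask's own z axis and vertical below 0.3 rad and linear speed of flask below 0.03 m/s and value of joint keeper below 0.02 rad and distance of each of stored_flask, small_flask from where it was at the start of the episode below 0.02 m and distance of each of bottle, dishes from where it was at the start of the episode below 0.03 m); the robot touches nothing.
It fails at once if the flask is let go over or in the pot more than 12 mm above its seat (dropped) (horizontal distance between flask_bulb and empty_pot below 0.06 m and z of flask_bulb in the frame of empty_pot above 0.062 m and contact force between the fingers and flask below 0.1 N).
It fails at once if the flask is struck or pressed on the pot with more than 25 N (contact force between flask and empty_pot above 25 N).
It fails at once if the flask strikes the carrier, its keeper bar, the other pot or the stored flask with more than 25 N (contact force between flask and carrier above 25 N or contact force between flask and full_pot above 25 N or contact force between flask and stored_flask above 25 N).
It fails at once if the small flask, the bottle or the dishes are knocked away or over (distance of small_flask from where it was at the start of the episode above 0.05 m or angle between bottle's own z axis and vertical above 0.5 rad or distance of dishes from where it was at the start of the episode above 0.06 m).
It also fails if it takes over 48 s, if anything falls off the work surface, if the arm or the gripper's body presses on something with over 40 N, if the wrist force passes 120 N, or if a joint passes its speed limit or range.

## Working session

There is one attempt and no reset: what is moved stays moved. The work goes in short steps, Python scripts to look and compute and a tool call to move; the robot and the scene stay as the last step left them, time stands still between calls to the robot, and variables do not carry over. Pictures are saved under pics/ and viewed, about 8 in all and at most 12, crops included, and the job is handed in when it is done.

Besides the shell and the picture viewer there is one more tool, called after ">>>" by a JSON object that holds its "fn" and its "kwargs". drive_tool: Moves the arm, as the interface text tells. Its arguments: {"type":"object","properties":{"motion":{"type":"array"},"grip":{"type":"number"}},"required":["motion"]}

```bash
mkdir -p pics; python3 - <<'E'
from bench import arm
import cv2,numpy as np
s=arm.read_state();print({k:np.round(s[k],3).tolist() for k in s},arm.pinch_z)
for n in("side","top","wrist"):
    c=arm.calibration(n);print(n,{k:np.round(c[k],4).tolist() if not isinstance(c[k],str) else c[k] for k in c})
for n in("side","top"):
    cv2.imwrite(f"pics/{n}0.png",arm.get_image(n)[...,::-1])
E
```

```text
{'clock': 0.0, 'joints': [-1.077, 0.386, 0.007, -0.001, -1.194, -0.259], 'joint_vel': [-0.001, -0.0, 0.0, 0.001, 0.001, -0.002], 'joint_efforts': [0.002, -39.229, 18.84, 4.186, -0.005, 0.0], 'position': [145.3, -607.255, 230.199], 'ee_rot': [-0.082, 0.702, 0.084, 0.702], 'contact_force': [0.083, 0.319, -0.136], 'wrist_torque': [-0.017, 0.041, -0.04], 'gripper_width': 85.495} 18.700000000000003
side {'K': [[466.0841, 0.0, 314.7938], [0.0, 466.0841, 206.285], [0.0, 0.0, 1.0]], 'eye': [248.0864, 843.7747, 1200.8587], 'attitude': [-0.0489, 0.3245, 0.9367, -0.1216]}
top {'K': [[409.8338, 0.0, 317.7867], [0.0, 409.8338, 199.2076], [0.0, 0.0, 1.0]], 'eye': [408.0057, 3.6997, 1341.741], 'attitude': [0.0207, -0.0197, -0.7021, 0.7115]}
wrist {'K': [[330.3365, 0.0, 321.4029], [0.0, 330.3365, 195.3302], [0.0, 0.0, 1.0]], 'T_tool_cam': [[-0.001, 0.2648, -0.9643, -143.3749], [1.0, 0.0009, -0.0008, -0.0394], [0.0007, -0.9643, -0.2648, -66.8868], [0.0, 0.0, 0.0, 1.0]]}
```

View pics/top0.png

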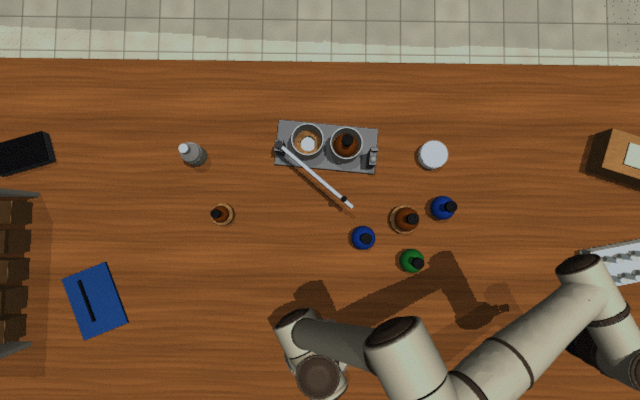

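View pics/side0.png

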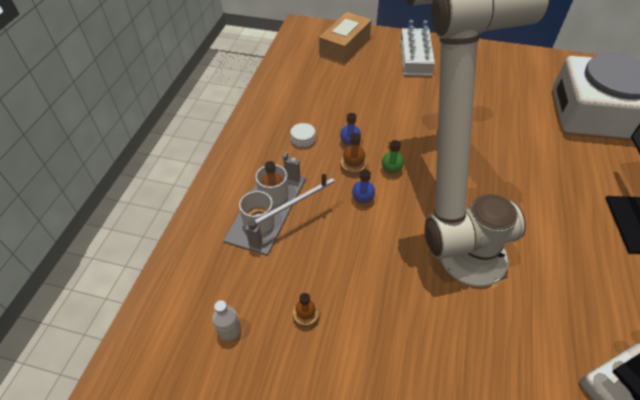

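The large amber flask on a cork ring is at top (404,219), side (353,155). The look-alikes are blue (443,207), blue (363,237), green (411,261), the small amber one (222,213), and the stored one (346,143). The empty pot is at (307,140), on the hinge side. Next, an enlarged crop to confirm and pick pixels.

```bash
cat > h.py <<'E'
import numpy as np,cv2
from scipy.spatial.transform import Rotation as R
from scipy.optimize import least_squares
from bench import arm
def cam(n,st=None):
    c=arm.calibration(n)
    if n=="wrist":
        T=np.array(c["T_tool_cam"]);Rt=R.from_quat(st["ee_rot"]).as_matrix()
        return np.array(c["K"]),Rt@T[:3,3]+np.array(st["position"]),Rt@T[:3,:3]
    return np.array(c["K"]),np.array(c["eye"]),R.from_quat(c["attitude"]).as_matrix()
def proj(C,p):
    K,e,A=C;q=(np.atleast_2d(p)-e)@A
    return np.c_[K[0,2]+K[0,0]*q[:,0]/-q[:,2],K[1,2]+K[1,1]*q[:,1]/q[:,2]]
def onz(C,uv,z):
    K,e,A=C;d=A@np.array([(uv[0]-K[0,2])/K[0,0],-(uv[1]-K[1,2])/K[1,1],-1])
    return e+d*(z-e[2])/d[2]
E
python3 - <<'E'
from h import *
t=cv2.imread("pics/top0.png");s=cv2.imread("pics/side0.png")
a=cv2.resize(t[115:275,265:465],None,fx=4,fy=4,interpolation=cv2.INTER_CUBIC)[:600]
cv2.imwrite("pics/c1.png",a)
T=cam("top");S=cam("side")
for nm,uv,z in(("flask cap top",(410,219),150),("pot mouth",(307,140),102),("stored cap",(347,140),152),("hinge",(281,147),120),("knob",(348,205),155)):
    p=onz(T,uv,z);print(nm,p.round(1),"side px",proj(S,p).round(1))
E
```

```text
flask cap top [ 422.3 -262.7  150. ] side px [[355.6 137.5]]
pot mouth [659.8  41.3 102. ] side px [[256.9 203.2]]
stored cap [651.2 -77.5 152. ] side px [[270.6 164.6]]
hinge [633.8 118.6 120. ] side px [[255.8 221.3]]
knob [460.4 -82.  155. ] side px [[330.9 174.3]]
```

View pics/c1.png

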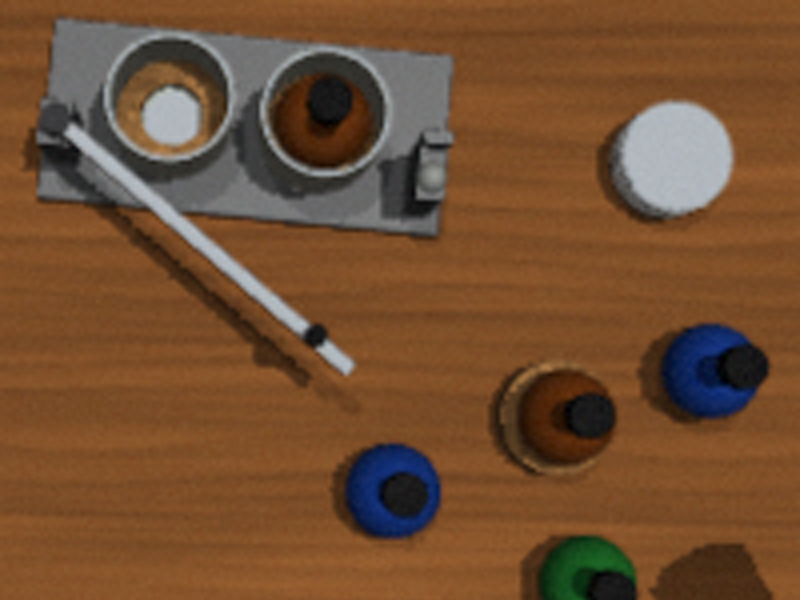

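The crop confirms it. The amber flask in a cork ring is at crop (568,417), and the blue (711,370), blue (393,491) and green (587,580) ones are not meant. The left pot (169,96) is empty; the right one (326,112) is full. The knob is at (316,333).

```bash
cat >> h.py <<'E'
def ring(c,r,z,n=24):
    a=np.linspace(0,2*np.pi,n,endpoint=False);return np.c_[c[0]+r*np.cos(a),c[1]+r*np.sin(a),np.full(n,z)]
def car(p,pts):
    c,s=np.cos(p[2]),np.sin(p[2]);P=np.atleast_2d(np.array(pts,float))
    return np.c_[p[0]+c*P[:,0]-s*P[:,1],p[1]+s*P[:,0]+c*P[:,1],P[:,2]]
def plan(d,st=None):
    "world delta -> tool delta"
    st=st or arm.read_state();return R.from_quat(st["ee_rot"]).inv().apply(d).round(1)
E
python3 - <<'E'
from h import *
T=cam("top");S=cam("side")
f=lambda u,v:np.array([265+u/4,115+v/4])
obs=np.array([f(55,20),f(452,57),f(437,237),f(38,200),f(169,96),f(326,112)])
loc=[(75,165,12),(75,-165,12),(-75,-165,12),(-75,165,12),(0,60,102),(0,-60,102)]
r=least_squares(lambda p:(proj(T,car(p,loc))-obs).ravel(),[650,-20,0]);p=r.x
print("carrier",p.round(3),r.fun.reshape(-1,2).round(1).tolist())
hz=car(p,[(-28,143,114)])[0];kn=onz(T,f(316,331),160)
print("hinge",hz.round(1),"knob",kn.round(1),"dist",np.hypot(*(kn-hz)[:2]),"stored cap top",onz(T,f(329,101),152).round(1),car(p,[(0,-60,0),(0,60,0),(-28,-112,0)]).round(1))
v=kn-hz;print("keeper ang",np.arctan2(-v[1],-v[0])-0, p[2])
print("flask from cap",onz(T,f(591,415),149).round(1),"ball",onz(T,f(568,417),59).round(1),"ring",onz(T,f(555,418),30).round(1))
st=arm.read_state();print(R.from_quat(st["ee_rot"]).as_matrix().round(3))
for q in((kn),(422,-262,150),(422,-262,59)):print("side",proj(S,q).round(1))
s=cv2.imread("pics/side0.png")
for z,rr,c in((150,17,onz(T,f(591,415),149)),):
    for u in proj(S,ring(c,rr,z)):cv2.circle(s,tuple(np.int32(u.round())),0,(0,255,0),-1)
for u in proj(S,np.r_[car(p,loc),ring(car(p,[(0,60,0)])[0],50,102,60),kn[None]]):cv2.circle(s,tuple(np.int32(u.round())),0,(0,255,255),-1)
cv2.imwrite("pics/c2.png",cv2.resize(s[110:270,215:415],None,fx=4,fy=4,interpolation=cv2.INTER_NEAREST)[:600])
E
```

```text
carrier [ 6.56301e+02 -1.95590e+01 -8.00000e-02] [[-0.3, -0.3], [0.5, -0.3], [0.3, -0.0], [-0.6, -0.2], [0.1, 0.6], [-0.0, 0.2]]
hinge [639.8 125.2 114. ] knob [481.  -69.8 160. ] dist 251.57783406286896 stored cap top [650.5 -78.2 152. ] [[ 651.5  -79.4    0. ]
 [ 661.1   40.2    0. ]
 [ 619.4 -129.     0. ]]
keeper ang 0.8873273830280057 -0.08004266068251155
flask from cap [ 423.2 -270.9  149. ] ball [ 422.5 -273.7   59. ] ring [ 421.9 -269.6   30. ]
[[-0.001 -0.232  0.973]
 [ 0.002  0.973  0.232]
 [-1.     0.002 -0.   ]]
side [[323.3 174.8]]
side [[355.6 137.7]]
side [[354.1 157.4]]
```

View pics/c2.png

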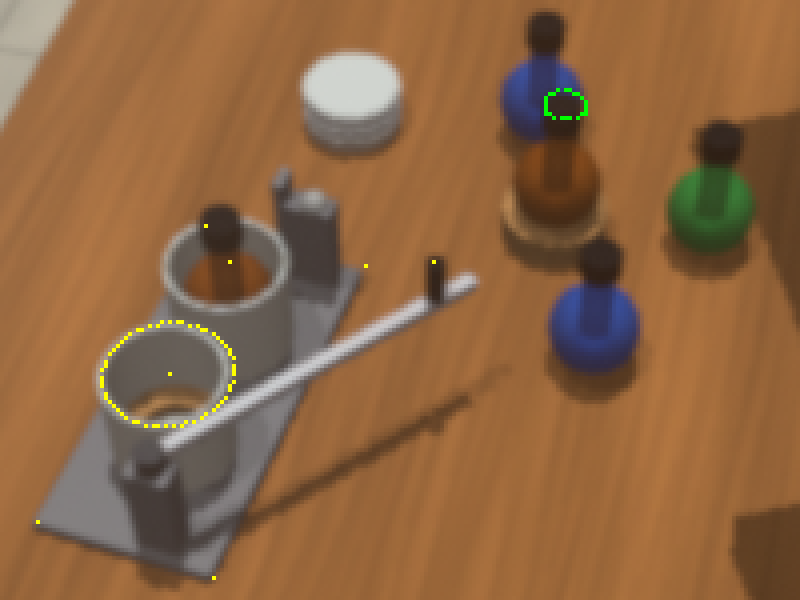

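Cap ring and pot rim reproject well in the side view: flask ≈ (423,-271), pot ≈ (661,40). Moving above the flask.

>>> {"fn": "drive_tool", "kwargs": {"motion": [[0, 10, 13, 0], [0, 20, 27, 0], [0, 25, 33, 0], [0, 25, 33, 0], [0, 25, 33, 0], [0, 25, 33, 0], [0, 25, 33, 0], [0, 25, 33, 0], [0, 25, 33, 0], [0, 25, 33, 0]]}}

```text
clock: 0.93
position: [388.2, -311.5, 231.2]
ee_rot: [-0.083, 0.702, 0.083, 0.702]
contact_force: [0.6, -0.6, 0.2]
gripper_width: 85.4
```

>>> {"fn": "drive_tool", "kwargs": {"motion": [[0, 20, 27, 0], [0, 10, 15, 0], [0, 2, 3, 0], [0, 0, 0, 0], [0, 0, 0, 0]]}}

```text
clock: 1.35
position: [423.4, -271.9, 231.0]
ee_rot: [-0.083, 0.703, 0.083, 0.702]
contact_force: [-0.1, -0.8, 0.6]
gripper_width: 85.2
```

```bash
python3 - <<'E'
from h import *
st=arm.read_state();im=arm.get_image("wrist")[...,::-1].copy()
np.save("w1.npy",np.r_[st["position"],st["ee_rot"]]);print(st["clock"],np.round(st["position"],1),np.round(st["ee_rot"],3),np.round(st["contact_force"],1))
W=cam("wrist",st);cv2.imwrite("pics/w1raw.png",im)
for u in proj(W,np.r_[ring((423,-271),17,150,60),ring((423,-271),17,126,60),ring((423,-271),46,30,60)]):cv2.circle(im,tuple(np.int32(u.round())),0,(0,255,0),-1)
cv2.imwrite("pics/w1.png",im)
print("delta tool",plan(np.array([423,-271,0])-np.r_[st["position"][:2],0]))
E
```

```text
1.35 [ 423.4 -271.9  231. ] [-0.083  0.703  0.083  0.702] [-0.1 -0.8  0.6]
delta tool [ 0.   1.  -0.2]
```

View pics/w1.png

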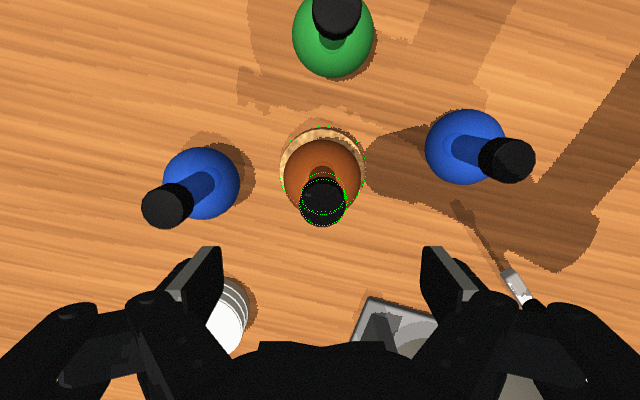

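The overlay sits on the amber flask's cap at (323,203), within about 1 mm. Descending, then gripping the cap.

>>> {"fn": "drive_tool", "kwargs": {"motion": [[10, 0.5, 0, 0], [20, 0.5, 0, 0], [20, 0, 0, 0], [20, 0, 0, 0], [20, 0, 0, 0], [13, 0, 0, 0], [6, 0, 0, 0], [1, 0, 0, 0], [0, 0, 0, 0], [0, 0, 0, 0]]}}

```text
clock: 2.23
position: [424.1, -271.4, 122.1]
ee_rot: [-0.083, 0.702, 0.082, 0.703]
contact_force: [-0.1, 0.2, 0.1]
gripper_width: 84.9
```

>>> {"fn": "drive_tool", "kwargs": {"motion": [[0, 0, 0, 0], [0, 0, 0, 0], [0, 0, 0, 0], [0, 0, 0, 0], [0, 0, 0, 0], [0, 0, 0, 0], [0, 0, 0, 0], [0, 0, 0, 0], [0, 0, 0, 0], [0, 0, 0, 0]], "grip": 20}}

```text
clock: 3.07
position: [424.0, -271.0, 121.7]
ee_rot: [-0.083, 0.702, 0.083, 0.703]
contact_force: [0.0, 1.2, 5.1]
gripper_width: 32.7
```

>>> {"fn": "drive_tool", "kwargs": {"motion": [[-2, 0, 0, 0], [-5, 0, 0, 0], [-12, 0, 0, 0], [-20, 0, 0, 0], [-25, 0, 0, 0], [-30, 0, 0, 0], [-30, 0, 0, 0], [-25, 0, 0, 0], [-15, 0, 0, 0], [-4, 0, 0, 0]]}}

```text
clock: 3.9
position: [424.4, -271.1, 292.0]
ee_rot: [-0.084, 0.701, 0.082, 0.704]
contact_force: [0.5, -0.3, -1.0]
gripper_width: 32.2
```

```bash
python3 - <<'E'
from h import *
st=arm.read_state();print(st["clock"],np.round(st["position"],1),np.round(st["contact_force"],1),st["gripper_width"])
im=arm.get_image("wrist")[...,::-1];cv2.imwrite("pics/w2.png",im)
print("to pot",plan(np.array([661,40,st["position"][2]])-st["position"]))
E
```

```text
3.9 [ 424.4 -271.1  292. ] [ 0.5 -0.3 -1. ] 32.21547051891337
to pot [  0.5 247.6 302.5]
```

View pics/w2.png

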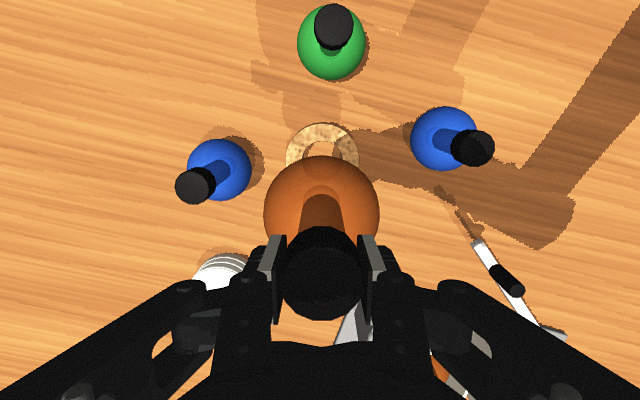

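Held by the cap, ring empty, ball at (321,212). Transferring above the pot.

>>> {"fn": "drive_tool", "kwargs": {"motion": [[0, 4, 5, 0], [0, 10, 12, 0], [0, 16, 20, 0], [0, 20, 25, 0], [0, 22, 27, 0], [0, 22, 27, 0], [0, 22, 27, 0], [0, 22, 27, 0], [0, 22, 27, 0], [0, 22, 27, 0]]}}

```text
clock: 4.78
position: [599.0, -39.6, 286.4]
ee_rot: [-0.083, 0.704, 0.083, 0.7]
contact_force: [0.1, -0.3, -1.8]
gripper_width: 32.7
```

>>> {"fn": "drive_tool", "kwargs": {"motion": [[0, 21, 26, 0], [0, 18, 21, 0], [0, 14, 16, 0], [0, 8, 10, 0], [0, 4, 5, 0], [0, 2, 1, 0], [0, 0, 0, 0], [0, 0, 0, 0]]}}

```text
clock: 5.45
position: [659.8, 40.9, 289.2]
ee_rot: [-0.083, 0.703, 0.082, 0.702]
contact_force: [0.1, 1.0, -1.6]
gripper_width: 32.2
```

```bash
python3 - <<'E'
from h import *
st=arm.read_state();p=st["position"];print(st["clock"],np.round(p,1),np.round(st["ee_rot"],3),np.round(st["contact_force"],1),st["gripper_width"])
W=cam("wrist",st);T=cam("top");S=cam("side")
w=arm.get_image("wrist")[...,::-1].copy();t=arm.get_image("top")[...,::-1].copy();s=arm.get_image("side")[...,::-1].copy()
cv2.imwrite("pics/w3raw.png",w)
def dots(im,C,P,col):
    for u in proj(C,P):cv2.circle(im,tuple(np.int32(u.round())),0,col,-1)
ball=np.array([p[0],p[1],p[2]-122+59])
print("ball z",ball[2])
def sph(C):
    d=C[1]-ball;n=d/np.linalg.norm(d);q=np.linalg.svd(n[None])[2][1:]
    a=np.linspace(0,2*np.pi,80);return ball+38*(np.cos(a)[:,None]*q[0]+np.sin(a)[:,None]*q[1])
for im,C in((w,W),(s,S)):
    dots(im,C,sph(C),(0,255,0));dots(im,C,ring((661.1,40.2),46,102,150),(255,255,0));dots(im,C,ring((661.1,40.2),50,102,150),(0,255,255))
a=cv2.resize(s[120:240,220:340],None,fx=3.33,fy=3.33)
cv2.imwrite("pics/c3.png",np.hstack([w[:,100:500],a[:400,:400]]))
E
```

```text
5.45 [659.8  40.9 289.2] [-0.083  0.703  0.082  0.702] [ 0.1  1.  -1.6] 32.15433681342618
ball z 226.2433024887162
```

View pics/c3.png

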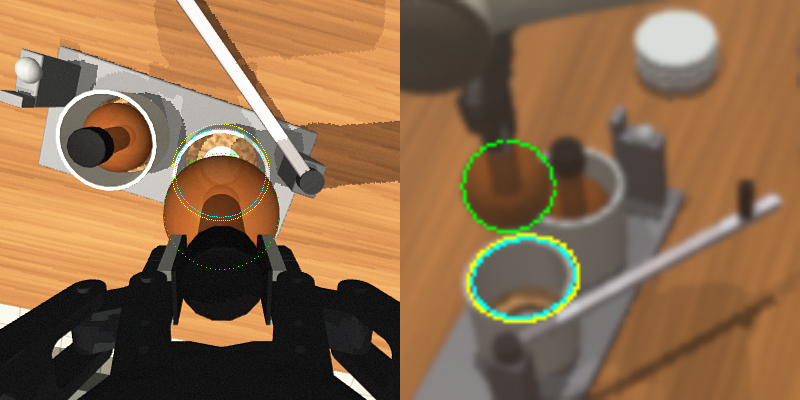

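```bash
python3 - <<'E'
from h import *
st=arm.read_state();W=cam("wrist",st)
w=cv2.imread("pics/w3raw.png")
hsv=cv2.cvtColor(w,cv2.COLOR_BGR2HSV)
m=((hsv[...,1]<40)&(hsv[...,2]>225)).astype(np.uint8)
for nm,c in(("full",(651.5,-79.4)),("empty",(661.1,40.2))):
    P=np.r_[ring(c,53,102,200),ring(c,43,102,200)];mm=np.zeros_like(m)
    cv2.fillPoly(mm,[np.int32(proj(W,P[:200]))],1);cv2.fillPoly(mm,[np.int32(proj(W,P[200:]))],0)
    ys,xs=np.nonzero(m&mm);o=np.c_[xs,ys].astype(float)
    X=np.array([onz(W,q,102)[:2] for q in o])
    r=least_squares(lambda q:np.hypot(*(X-q[:2]).T)-q[2],[*c,48],loss="soft_l1")
    print(nm,len(xs),r.x.round(1),np.std(r.fun).round(2))
c=w[110:240,230:430];c=cv2.resize(c,None,fx=4,fy=4,interpolation=cv2.INTER_CUBIC)
for col,rr in(((0,255,255),50),((255,255,0),46)):
    for u in proj(W,ring((661.1,40.2),rr,102,150)):cv2.circle(c,tuple(np.int32((u-[230,110])*4+1.5)),1,col,-1)
cv2.imwrite("pics/c4.png",c)
E
```

```text
full 859 [655.4 -78.3  48. ] 0.95
empty 262 [664.9  41.3  47.7] 0.82
```

View pics/c4.png

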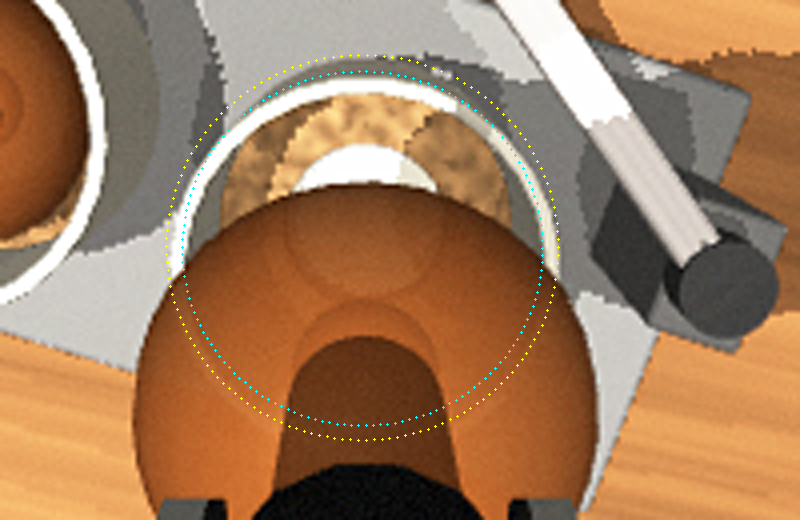

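The wrist view puts both rims about +4 mm in x and +1 mm in y from the first estimate (rim top edge at crop (365,85)). I'll descend until the ball is just above the rim, then measure ball and rim in the same picture.

>>> {"fn": "drive_tool", "kwargs": {"motion": [[4, 0, 0.5, 0], [8, 0, 0.5, 0], [12, 0, 0.5, 0], [14, 0, 0.5, 0], [14, 0, 0, 0], [8, 0, 0, 0], [4, 0, 0, 0], [1, 0, 0, 0], [0, 0, 0, 0], [0, 0, 0, 0]]}}

```text
clock: 6.43
position: [662.9, 42.3, 225.2]
ee_rot: [-0.083, 0.702, 0.083, 0.703]
contact_force: [-0.1, -0.5, -1.1]
gripper_width: 32.4
```

```bash
cat > m.py <<'E'
from h import *
def meas(tag):
    st=arm.read_state();W=cam("wrist",st);S=cam("side");p=np.array(st["position"])
    w=arm.get_image("wrist")[...,::-1].copy();s=arm.get_image("side")[...,::-1].copy()
    cv2.imwrite(f"pics/{tag}w.png",w);cv2.imwrite(f"pics/{tag}s.png",s)
    print(round(st["clock"],2),p.round(1),"F",np.round(st["contact_force"],1),"g",round(st["gripper_width"],1))
    hsv=cv2.cvtColor(w,cv2.COLOR_BGR2HSV)
    m=((hsv[...,1]<40)&(hsv[...,2]>200)).astype(np.uint8)
    for nm,c in(("full",(655.4,-78.3)),("empty",(664.9,41.3))):
        mm=np.zeros_like(m)
        cv2.fillPoly(mm,[np.int32(proj(W,ring(c,53,102,200)))],1);cv2.fillPoly(mm,[np.int32(proj(W,ring(c,43,102,200)))],0)
        ys,xs=np.nonzero(m&mm)
        X=np.array([onz(W,q,102)[:2] for q in np.c_[xs,ys]])
        r=least_squares(lambda q:np.hypot(*(X-q[:2]).T)-48,c,loss="soft_l1")
        print(nm,len(xs),r.x.round(1),np.std(r.fun).round(2))
    # ball silhouette: amber blob in window about its projection
    b=np.array([*p[:2],p[2]-122+59]);uv=proj(W,b)[0]
    a=cv2.inRange(hsv,(3,120,60),(17,255,255))
    n,l,sa,ce=cv2.connectedComponentsWithStats(a);u0=np.int32(uv)
    k=l[max(u0[1]-30,0),u0[0]] or l[u0[1],u0[0]]
    bl=(l==(k or 1+np.argmax(sa[1:,4]))).astype(np.uint8)
    ct=max(cv2.findContours(bl,0,1)[0],key=cv2.contourArea)[:,0,:].astype(float)
    ct=ct[ct[:,1]<uv[1]]   # upper part, clear of cap and fingers
    K,e,A=W
    D=np.c_[(ct[:,0]-K[0,2])/K[0,0],-(ct[:,1]-K[1,2])/K[1,1],-np.ones(len(ct))]@A.T
    D/=np.linalg.norm(D,axis=1)[:,None]
    f=lambda q:np.linalg.norm(np.cross(np.array([q[0],q[1],b[2]])-e,D),axis=1)-38
    r=least_squares(f,b[:2],loss="soft_l1",f_scale=.5);print("ball",len(ct),r.x.round(1),np.abs(r.fun).mean().round(2),"z",b[2].round(1))
    for u in proj(W,np.r_[ring((664.9,41.3),48,102,150)]):cv2.circle(w,tuple(np.int32(u.round())),0,(255,0,0),-1)
    for u in ct:cv2.circle(w,tuple(np.int32(u)),0,(0,255,0),-1)
    sc=cv2.resize(s[120:240,220:340],None,fx=3.33,fy=3.33)
    cv2.imwrite(f"pics/{tag}.png",np.hstack([w[:,100:500],sc[:400,:400]]))
E
python3 -c "
from m import meas;meas('m1')"
```

```text
6.43 [662.9  42.3 225.2] F [-0.1 -0.5 -1.1] g 32.4
full 2118 [655.7 -78.5] 1.71
empty 1086 [665.8  41.1] 1.78
ball 1631 [613.1 -40.4] 31.86 z 162.2
```

View pics/m1.png

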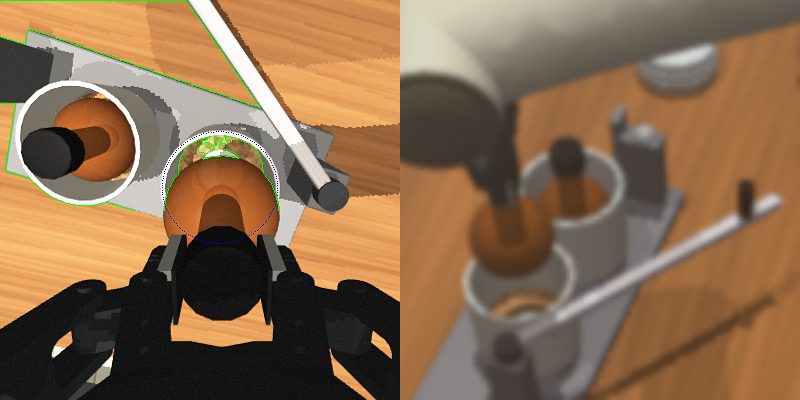

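```bash
cat > b.py <<'E'
from h import *
def ball(tag,W,b,dbg=False):
    w=cv2.GaussianBlur(cv2.imread(f"pics/{tag}w.png"),(3,3),0).astype(np.float32)
    d=W[1]-b;n=d/np.linalg.norm(d);q=np.linalg.svd(n[None])[2][1:]
    th=np.linspace(0,2*np.pi,180,endpoint=False)
    dirs=np.cos(th)[:,None]*q[0]+np.sin(th)[:,None]*q[1]
    rr=np.arange(32,44.01,.25);c0=proj(W,b)[0]
    print("pred bbox",proj(W,b+38*dirs).min(0).round(),proj(W,b+38*dirs).max(0).round())
    U=np.stack([proj(W,b+r*dirs) for r in rr]).astype(np.float32)
    v=cv2.remap(w,U[...,0],U[...,1],cv2.INTER_LINEAR)
    g=np.linalg.norm(v[4:]-v[:-4],axis=2);k=g.argmax(0);px=U[k+2,np.arange(180)]
    ok=(proj(W,b+38*dirs)[:,1]<c0[1]+0)&(g.max(0)>40)
    K,e,A=W;ct=px[ok]
    D=np.c_[(ct[:,0]-K[0,2])/K[0,0],-(ct[:,1]-K[1,2])/K[1,1],-np.ones(len(ct))]@A.T;D/=np.linalg.norm(D,axis=1)[:,None]
    f=lambda q:np.linalg.norm(np.cross(np.array([q[0],q[1],b[2]])-e,D),axis=1)-38
    r=least_squares(f,b[:2],loss="soft_l1",f_scale=.5)
    print("ball",ok.sum(),r.x.round(1),"med resid",np.median(abs(r.fun)).round(2))
E
python3 - <<'E'
from b import *
st=arm.read_state();p=np.array(st["position"])
ball("m1",cam("wrist",st),np.array([p[0],p[1],p[2]-63]))
E
```

```text
pred bbox [263. 153.] [379. 269.]
ball 88 [664.6  42.5] med resid 0.28
```

Ball (664.6,42.5) against pot (665.5,41.2), both from the wrist camera: a small correction, then lower partway.

>>> {"fn": "drive_tool", "kwargs": {"motion": [[0, -0.5, 0.3, 0], [2, -0.5, 0.3, 0], [6, -0.5, 0.1, 0], [9, 0, 0, 0], [9, 0, 0, 0], [9, 0, 0, 0], [6, 0, 0, 0], [3, 0, 0, 0], [0, 0, 0, 0], [0, 0, 0, 0]]}}

```text
clock: 7.37
position: [663.6, 41.0, 180.2]
ee_rot: [-0.083, 0.702, 0.083, 0.702]
contact_force: [0.2, -0.5, -1.5]
gripper_width: 32.5
```

```bash
python3 - <<'E'
from m import *
from b import *
meas("m2");st=arm.read_state();p=np.array(st["position"])
ball("m2",cam("wrist",st),np.array([p[0],p[1],p[2]-63]))
E
```

```text
7.37 [663.6  41.  180.2] F [ 0.2 -0.5 -1.5] g 32.5
full 2245 [655.5 -77.9] 1.24
empty 1863 [665.7  41.4] 1.76
ball 254 [657.5  40.6] 2.16 z 117.2
pred bbox [263. 153.] [379. 269.]
ball 84 [665.4  41.1] med resid 0.22
```

View pics/m2.png

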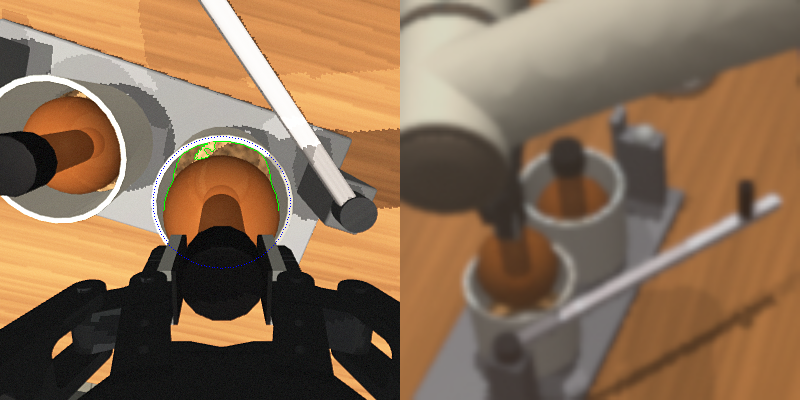

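Ball and pot axes agree within 0.5 mm, with an even gap around the ball. Continuing down gently.

>>> {"fn": "drive_tool", "kwargs": {"motion": [[2, 0, 0, 0], [6, 0, 0, 0], [9, 0, 0, 0], [9, 0, 0, 0], [9, 0, 0, 0], [6, 0, 0, 0], [4, 0, 0, 0], [2, 0, 0, 0], [0, 0, 0, 0], [0, 0, 0, 0]]}}

```text
clock: 8.3
position: [663.7, 41.0, 133.5]
ee_rot: [-0.083, 0.702, 0.083, 0.702]
contact_force: [-0.5, 0.4, -2.2]
gripper_width: 32.1
```

>>> {"fn": "drive_tool", "kwargs": {"motion": [[1, 0, 0, 0], [1, 0, 0, 0], [0.5, 0, 0, 0], [0.5, 0, 0, 0], [0, 0, 0, 0]]}}

```text
clock: 8.72
position: [663.4, 41.0, 130.3]
ee_rot: [-0.083, 0.702, 0.083, 0.702]
contact_force: [-0.1, 0.5, -2.1]
gripper_width: 32.3
```

>>> {"fn": "drive_tool", "kwargs": {"motion": [[0.7, 0, 0, 0], [0.7, 0, 0, 0], [0.7, 0, 0, 0], [0.7, 0, 0, 0], [0, 0, 0, 0]]}}

```text
clock: 9.13
position: [663.3, 41.0, 127.3]
ee_rot: [-0.083, 0.702, 0.083, 0.702]
contact_force: [-1.1, -0.4, -1.4]
gripper_width: 32.3
```

>>> {"fn": "drive_tool", "kwargs": {"motion": [[0.5, 0, 0, 0], [0.5, 0, 0, 0], [0, 0, 0, 0]]}}

```text
clock: 9.38
position: [663.3, 41.0, 126.4]
ee_rot: [-0.083, 0.702, 0.083, 0.702]
contact_force: [-0.9, 0.1, -2.4]
gripper_width: 32.3
```

>>> {"fn": "drive_tool", "kwargs": {"motion": [[0.5, 0, 0, 0], [0.5, 0, 0, 0], [0, 0, 0, 0]]}}

```text
clock: 9.63
position: [663.5, 41.0, 125.6]
ee_rot: [-0.083, 0.702, 0.083, 0.702]
contact_force: [-0.6, 0.4, -1.6]
gripper_width: 32.6
```

>>> {"fn": "drive_tool", "kwargs": {"motion": [[0.4, 0, 0, 0], [0.4, 0, 0, 0], [0, 0, 0, 0]]}}

```text
clock: 9.88
position: [663.8, 41.1, 125.3]
ee_rot: [-0.083, 0.702, 0.083, 0.703]
contact_force: [-0.5, -0.5, 0.6]
gripper_width: 32.4
```

>>> {"fn": "drive_tool", "kwargs": {"motion": [[0.4, 0, 0, 0], [0.4, 0, 0, 0], [0, 0, 0, 0]]}}

```text
clock: 10.13
position: [664.0, 41.1, 125.0]
ee_rot: [-0.083, 0.702, 0.083, 0.703]
contact_force: [-0.9, 1.1, 4.2]
gripper_width: 32.3
```

>>> {"fn": "drive_tool", "kwargs": {"motion": [[0.4, 0, 0, 0], [0.4, 0, 0, 0], [0, 0, 0, 0]]}}

```text
clock: 10.38
position: [664.3, 41.2, 124.8]
ee_rot: [-0.083, 0.701, 0.083, 0.703]
contact_force: [-0.8, 0.6, 6.6]
gripper_width: 32.1
```

Contact at the expected height (124.8, expected about 124.3), with about 8 N on the seat. Releasing.

>>> {"fn": "drive_tool", "kwargs": {"motion": [[0, 0, 0, 0], [0, 0, 0, 0], [0, 0, 0, 0], [0, 0, 0, 0], [0, 0, 0, 0], [0, 0, 0, 0], [0, 0, 0, 0]], "grip": 65}}

```text
clock: 10.97
position: [663.3, 40.9, 122.9]
ee_rot: [-0.083, 0.702, 0.083, 0.702]
contact_force: [-0.3, -0.4, 0.9]
gripper_width: 64.9
```

>>> {"fn": "drive_tool", "kwargs": {"motion": [[-4, 0, 0, 0], [-10, 0, 0, 0], [-20, 0, 0, 0], [-20, 0, 0, 0], [-20, 0, 0, 0], [-20, 0, 0, 0], [-12, 0, 0, 0], [-4, 0, 0, 0], [0, 0, 0, 0], [0, 0, 0, 0]]}}

```text
clock: 11.8
position: [663.0, 41.0, 232.9]
ee_rot: [-0.083, 0.702, 0.083, 0.702]
contact_force: [0.4, 0.7, -0.8]
gripper_width: 65.1
```

```bash
python3 - <<'E'
from h import *
st=arm.read_state();p=np.array(st["position"]);W=cam("wrist",st)
w=arm.get_image("wrist")[...,::-1].copy();cv2.imwrite("pics/relw.png",w)
print(p.round(1),R.from_quat(st["ee_rot"]).as_matrix().round(3).tolist())
for u in proj(W,np.r_[ring((665.6,41.3),17,152.6,60),ring((665.6,41.3),48,102,150),ring((655.8,-78.3),17,152.6,60)]):cv2.circle(w,tuple(np.int32(u.round())),0,(0,255,0),-1)
# knob: carrier re-estimated from rims; keeper geometry
pc=np.array([(665.6+655.7)/2,(41.3-78.2)/2]);yaw=np.arctan2(665.6-655.7,-(41.3+78.2))  # direction
yaw=np.arctan2(-(665.6-655.7),(41.3+78.2));P=(*pc,yaw);hz=car(P,[(-28,143,114)])[0]
print("carrier",np.round(P,3),"hinge",hz.round(1),"shut knob",car(P,[(-28,-112,160)]).round(1))
for kn in [hz[:2]+255*np.array([-np.sin(t+0)*1,-np.cos(t)]) for t in (.7,.75,.8,.85,.9)]:pass
for th in (.6,.7,.75,.8,.9):
    q=car(P,[(-28-255*np.sin(th),143-255*np.cos(th),160)])[0];print(th,q.round(1),"top",proj(cam("top"),q).round(1),"side",proj(cam("side"),q).round(1),"wrist",proj(W,q).round(1))
cv2.imwrite("pics/rel.png",w)
E
```

```text
[663.   41.  232.9] [[-0.001, -0.232, 0.973], [0.0, 0.973, 0.232], [-1.0, 0.0, -0.0]]
carrier [ 6.6065e+02 -1.8450e+01 -8.3000e-02] hinge [644.6 126.4 114. ] shut knob [[ 623.5 -127.8  160. ]]
0.6 [483.7 -71.5 160. ] top [[344.6 196.8]] side [[322.6 174.3]] wrist [[ 191.7 -159.7]]
0.7 [464.7 -54.4 160. ] top [[338.6 203.3]] side [[327.3 179.6]] wrist [[ 229.7 -194.9]]
0.75 [455.9 -45.2 160. ] top [[335.4 206.3]] side [[329.4 182.4]] wrist [[ 250.4 -211.1]]
0.8 [447.6 -35.6 160. ] top [[332.  209.1]] side [[331.4 185.3]] wrist [[ 272.3 -226.1]]
0.9 [432.4 -15.1 160. ] top [[324.8 214.3]] side [[334.8 191.4]] wrist [[ 318.8 -252.4]]
```

View pics/rel.png

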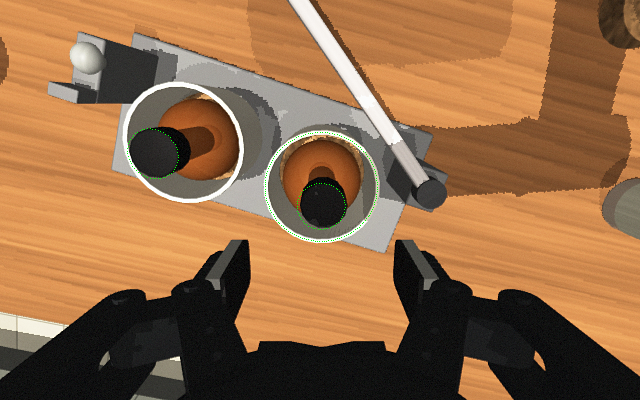

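Both caps and rims match the predicted rings (321,205), (158,153), so the flask is seated and released. The knob is at about (482,-70), θ≈0.61. I'll push it with closed fingers, tool z kept along the bar's closing tangent.

>>> {"fn": "drive_tool", "kwargs": {"motion": [[0, -2, -10, 0], [0, -4, -20, 0], [0, -4, -27, 0], [0, -4, -30, 0], [0, -4, -30, 0], [0, -4, -30, 0], [0, -4, -30, 0], [0, -4, -26, 0], [0, -3, -16, 0], [0, -1.5, -7, 0]], "grip": 0}}

```text
clock: 12.68
position: [448.9, -46.0, 232.4]
ee_rot: [-0.083, 0.703, 0.083, 0.701]
contact_force: [-1.3, -0.2, -0.4]
gripper_width: 0.1
```

>>> {"fn": "drive_tool", "kwargs": {"motion": [[0, 0, 0, 3], [0, 0, 0, 6], [0, 0, 0, 7], [0, 0, 0, 7], [0, 0, 0, 7], [0, 0, 0, 7], [0, 0, 0, 7], [0, 0, 0, 6], [0, 0, 0, 3], [0, 0, 0, 0]]}}

```text
clock: 13.52
position: [452.0, -45.0, 232.4]
ee_rot: [0.239, 0.666, -0.24, 0.665]
contact_force: [0.6, 0.2, 1.0]
gripper_width: 0.2
```

```bash
python3 - <<'E'
from h import *
st=arm.read_state();p=np.array(st["position"]);W=cam("wrist",st)
w=arm.get_image("wrist")[...,::-1].copy()
print(p.round(1),st["clock"],np.round(st["joints"],2),R.from_quat(st["ee_rot"]).as_matrix().round(3).tolist(),st["gripper_width"])
kn=np.array([482,-70.5,160.])
print("knob px",proj(W,kn).round(1),"knob in tool",plan(kn-p))
for u in proj(W,ring(kn,8,160,40)):cv2.circle(w,tuple(np.int32(u.round())),0,(0,255,0),-1)
cv2.imwrite("pics/k.png",w)
E
```

```text
[452.  -45.  232.4] 13.5167 [ 0.26  0.09 -0.39  0.   -1.1  -2.52] [[-0.001, 0.637, 0.771], [-0.0, 0.771, -0.637], [-1.0, -0.001, -0.001]] 0.22397833558071714
knob px [[320.7 259.1]] knob in tool [72.3 -0.5 39.5]
```

View pics/k.png

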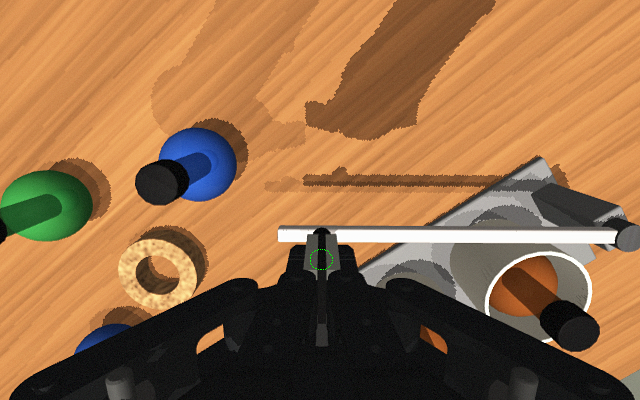

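```bash
python3 - <<'E'
from h import *
st=arm.read_state();W=cam("wrist",st);hz=np.array([644.6,126.4,0])
for th in(.58,.6,.62,.64,.68):
    a=car((660.65,-18.45,-.083),[(-28-s*np.sin(th),143-s*np.cos(th),120) for s in(0,150,255,284)])
    print(th,proj(W,a).round(0).tolist())
# measured bar midline, v at u=290 and u=560
w=cv2.imread("pics/k.png");g=w.min(2)
for u in(285,400,450):
    v=np.nonzero(g[215:255,u]>150)[0]+215;print(u,v.min(),v.max())
E
```

```text
0.58 [[628.0, 238.0], [447.0, 242.0], [321.0, 245.0], [287.0, 246.0]]
0.6 [[628.0, 238.0], [447.0, 239.0], [321.0, 240.0], [286.0, 240.0]]
0.62 [[628.0, 238.0], [448.0, 235.0], [321.0, 234.0], [286.0, 233.0]]
0.64 [[628.0, 238.0], [448.0, 232.0], [321.0, 228.0], [286.0, 227.0]]
0.68 [[628.0, 238.0], [449.0, 225.0], [322.0, 216.0], [287.0, 214.0]]
285 229 241
400 230 254
450 216 251
```

The bar edge (rows 229–241) fits θ≈0.62, so the fingers are about 37 mm behind the knob centre. Descending, then approaching.

>>> {"fn": "drive_tool", "kwargs": {"motion": [[6, 0, 0, 0], [14, 0, 0, 0], [18, 0, 0, 0], [18, 0, 0, 0], [18, 0, 0, 0], [14, 0, 0, 0], [7, 0, 0, 0], [2, 0, 0, 0], [0, 0, 0, 0], [0, 0, 0, 0]]}}

```text
clock: 14.4
position: [452.3, -45.1, 136.7]
ee_rot: [0.239, 0.665, -0.239, 0.666]
contact_force: [-0.1, -1.2, 0.3]
gripper_width: -0.0
```

>>> {"fn": "drive_tool", "kwargs": {"motion": [[0, 0, 4, 0], [0, 0, 5, 0], [0, 0, 5, 0], [0, 0, 3, 0], [0, 0, 0, 0]]}}

```text
clock: 14.82
position: [465.5, -56.4, 136.3]
ee_rot: [0.24, 0.665, -0.239, 0.666]
contact_force: [-0.1, -0.5, 0.6]
gripper_width: 0.2
```

>>> {"fn": "drive_tool", "kwargs": {"motion": [[0, -0.2, 4.5, -1], [0, -0.5, 8.9, -2], [0, -0.5, 8.9, -2], [0, -0.5, 8.9, -2], [0, -0.5, 8.9, -2], [0, -0.5, 8.9, -2], [0, -0.5, 8.9, -2], [0, -0.5, 8.9, -2], [0, -0.5, 8.9, -2], [0, -0.2, 4.5, -1]]}}

```text
clock: 15.65
position: [531.1, -102.0, 135.9]
ee_rot: [0.132, 0.695, -0.132, 0.695]
contact_force: [-0.1, -0.4, 0.1]
gripper_width: -0.4
```

```bash
python3 - <<'E'
from h import *
st=arm.read_state();p=np.array(st["position"]);hz=np.array([644.6,126.4,p[2]])
v=plan(p-hz);print(st["clock"],"tool vs hinge",v,"yaw z",np.degrees(np.arctan2(*R.from_quat(st["ee_rot"]).as_matrix()[[1,0],2])).round(1),np.round(st["contact_force"],1))
m0=cv2.imread("pics/top0.png");t=arm.get_image("top")[...,::-1];cv2.imwrite("pics/t2.png",t)
for th in(0,.1,.2,.25,.3,.35):
    q=car((660.65,-18.45,-.083),[(-28-s*np.sin(th),143-s*np.cos(th),120) for s in np.arange(20,285,5)])
    u=np.int32(proj(cam("top"),q).round());print(th,(t[u[:,1],u[:,0]].min(1)>150).mean().round(2))
E
```

```text
15.65 tool vs hinge [ 1.000e-01 -2.541e+02 -2.190e+01] yaw z -21.5 [-0.1 -0.4  0.1]
0 0.0
0.1 0.0
0.2 0.08
0.25 0.28
0.3 0.49
0.35 0.49
```

The bar is following (θ≈0.3). Continuing, slower towards the detent.

>>> {"fn": "drive_tool", "kwargs": {"motion": [[0, -0.2, 4.5, -1], [0, -0.5, 8.9, -2], [0, -0.5, 8.9, -2], [0, -0.5, 8.9, -2], [0, -0.2, 4.5, -1], [0, -0.2, 4.5, -1], [0, -0.2, 4.5, -1], [0, 0, 0, 0]]}}

```text
clock: 16.37
position: [573.1, -116.9, 136.1]
ee_rot: [0.071, 0.703, -0.071, 0.704]
contact_force: [-0.5, 0.3, -0.8]
gripper_width: 0.3
```

>>> {"fn": "drive_tool", "kwargs": {"motion": [[0, -0.2, 4.5, -1], [0, -0.2, 4.5, -1], [0, -0.2, 4.5, -1], [0, -0.2, 4.5, -1], [0, 0, 0, 0]]}}

```text
clock: 16.78
position: [591.4, -121.1, 136.2]
ee_rot: [0.046, 0.705, -0.046, 0.706]
contact_force: [0.1, 1.1, -0.0]
gripper_width: -0.3
```

>>> {"fn": "drive_tool", "kwargs": {"motion": [[0, -0.1, 2.2, -0.5], [0, -0.1, 2.2, -0.5], [0, 0, 0, 0]]}}

```text
clock: 17.03
position: [594.9, -121.8, 136.1]
ee_rot: [0.04, 0.706, -0.04, 0.706]
contact_force: [-0.8, 0.3, 1.6]
gripper_width: 0.0
```

>>> {"fn": "drive_tool", "kwargs": {"motion": [[0, -0.1, 2.2, -0.5], [0, -0.1, 2.2, -0.5], [0, 0, 0, 0]]}}

```text
clock: 17.28
position: [599.8, -122.3, 136.2]
ee_rot: [0.034, 0.706, -0.034, 0.707]
contact_force: [1.1, 0.3, 0.2]
gripper_width: -0.2
```

>>> {"fn": "drive_tool", "kwargs": {"motion": [[0, -0.1, 2.2, -0.5], [0, 0, 0, 0]]}}

```text
clock: 17.45
position: [601.9, -122.6, 136.2]
ee_rot: [0.031, 0.706, -0.031, 0.707]
contact_force: [0.3, -0.3, 0.3]
gripper_width: -0.3
```

>>> {"fn": "drive_tool", "kwargs": {"motion": [[0, 0, 2, 0], [0, 0, 0, 0]]}}

```text
clock: 17.62
position: [603.6, -122.7, 136.2]
ee_rot: [0.031, 0.706, -0.031, 0.707]
contact_force: [0.5, -0.0, 0.2]
gripper_width: 0.2
```

>>> {"fn": "drive_tool", "kwargs": {"motion": [[0, 0, 1.5, 0], [0, 0, 0, 0]]}}

```text
clock: 17.78
position: [604.6, -122.9, 136.1]
ee_rot: [0.031, 0.706, -0.031, 0.706]
contact_force: [0.5, 0.3, 0.5]
gripper_width: 0.1
```

>>> {"fn": "drive_tool", "kwargs": {"motion": [[0, 0, 1.5, 0], [0, 0, 0, 0]]}}

```text
clock: 17.95
position: [604.7, -122.9, 136.0]
ee_rot: [0.031, 0.707, -0.031, 0.705]
contact_force: [-4.2, 0.4, 1.7]
gripper_width: -0.2
```

>>> {"fn": "drive_tool", "kwargs": {"motion": [[0, 0, 1.5, 0], [0, 0, 0, 0]]}}

```text
clock: 18.12
position: [604.8, -123.0, 135.9]
ee_rot: [0.031, 0.709, -0.031, 0.704]
contact_force: [-7.8, 3.1, 4.6]
gripper_width: -0.1
```

>>> {"fn": "drive_tool", "kwargs": {"motion": [[0, 0, 1.5, 0], [0, 0, 0, 0]]}}

```text
clock: 18.28
position: [604.9, -123.0, 135.9]
ee_rot: [0.031, 0.71, -0.031, 0.703]
contact_force: [-10.5, 4.2, 6.5]
gripper_width: -0.1
```

Rigid stop at TCP x=604.9 with 10 N, twice the detent force, and the expected shut position is 604.5. Backing off and checking by image.

>>> {"fn": "drive_tool", "kwargs": {"motion": [[0, 0, 1.5, 0], [0, 0, 0, 0], [0, 0, -6, 0], [0, 0, -15, 0], [0, 0, -20, 0], [-15, 0, -20, 0], [-30, 0, -20, 0], [-35, 0, -20, 0], [-25, 0, -10, 0], [-10, 0, 0, 0]]}}

```text
clock: 19.12
position: [500.6, -113.9, 256.2]
ee_rot: [0.031, 0.703, -0.031, 0.71]
contact_force: [0.6, -0.5, 0.5]
gripper_width: 0.2
```

>>> {"fn": "drive_tool", "kwargs": {"motion": [[0, 0, -15, 0], [0, 0, -30, 0], [0, 0, -30, 0], [0, 0, -15, 0], [0, 0, 0, 0], [0, 0, 0, 0]]}}

```text
clock: 19.62
position: [410.7, -105.7, 251.4]
ee_rot: [0.031, 0.706, -0.031, 0.707]
contact_force: [0.6, 0.1, 1.0]
gripper_width: 0.2
```

```bash
python3 - <<'E'
from h import *
st=arm.read_state();p=np.array(st["position"]);W=cam("wrist",st);S=cam("side");T=cam("top")
im={}
for n in("wrist","side","top"):im[n]=arm.get_image(n)[...,::-1].copy();cv2.imwrite(f"pics/end_{n}.png",im[n])
print(st["clock"],p.round(1),np.round(st["contact_force"],1))
C=(660.65,-18.45,-.083)
# bar: brightness of its top face, profile across local x; knob dark centroid
for n,c in(("wrist",W),("side",S),("top",T)):
    for th in(-.04,-.02,0,.02,.04,.06,.08,.1):
        q=car(C,[(-28-s*np.sin(th),143-s*np.cos(th),120) for s in np.r_[np.arange(30,245,3),np.arange(265,283,3)]])
        u=np.int32(proj(c,q).round());ok=(u>=0).all(1)&(u[:,0]<640)&(u[:,1]<400);u=u[ok]
        v=im[n][u[:,1],u[:,0]].astype(int)
        if len(v):print(n,th,len(v),"mean min-channel",v.min(1).mean().round(0))
print("knob top px",[proj(c,car(C,[(-28,-112,160)])).round(0).tolist() for c in(W,S,T)])
a,b=cv2.imread("pics/top0.png").astype(int),im["top"].astype(int)
d=(np.abs(a-b).max(2)>60).astype(np.uint8)
for nm,(x,y) in dict(small=(222,214),bottle=(193,153),dishes=(433,155),stored=(346,143)).items():print(nm,"changed px",d[y-16:y+16,x-16:x+16].sum())
E
```

```text
19.6167 [ 410.7 -105.7  251.4] [0.6 0.1 1. ]
wrist -0.04 78 mean min-channel 21.0
wrist -0.02 78 mean min-channel 21.0
wrist 0 78 mean min-channel 21.0
wrist 0.02 78 mean min-channel 22.0
wrist 0.04 78 mean min-channel 20.0
wrist 0.06 78 mean min-channel 21.0
wrist 0.08 78 mean min-channel 21.0
wrist 0.1 78 mean min-channel 19.0
side -0.04 78 mean min-channel 129.0
side -0.02 78 mean min-channel 167.0
side 0 78 mean min-channel 194.0
side 0.02 78 mean min-channel 191.0
side 0.04 78 mean min-channel 161.0
side 0.06 78 mean min-channel 132.0
side 0.08 78 mean min-channel 117.0
side 0.1 78 mean min-channel 108.0
top -0.04 78 mean min-channel 79.0
top -0.02 78 mean min-channel 126.0
top 0 78 mean min-channel 165.0
top 0.02 78 mean min-channel 162.0
top 0.04 78 mean min-channel 125.0
top 0.06 78 mean min-channel 90.0
top 0.08 78 mean min-channel 78.0
top 0.1 78 mean min-channel 78.0
knob top px [[[318.0, 424.0]], [[284.0, 153.0]], [[364.0, 149.0]]]
small changed px 0
bottle changed px 0
dishes changed px 0
stored changed px 123
```

```bash
python3 - <<'E'
from h import *
g=cv2.imread("pics/end_top.png").min(2).astype(np.float32);T=cam("top")
C=(656.3,-19.56,-.080)   # carrier as the top camera itself sees it
for s in(60,120,180,240,275):
    xs=np.arange(-45,-12,.5);u=proj(T,car(C,[(x,143-s,120) for x in xs])).astype(np.float32)
    v=cv2.remap(g,u[None,:,0],u[None,:,1],1)[0];w=np.clip(v-130,0,None);print(s,"bar centre local x",(w*xs).sum()/w.sum())
E
```

```text
60 bar centre local x -24.885990857757463
120 bar centre local x -25.28050761136331
180 bar centre local x -25.640977625637618
240 bar centre local x -24.050220500932888
275 bar centre local x -25.920807805525346
```

The bar runs parallel to the pot axis (slope about 0.004 rad), so it is shut. Handing in.

```bash
python3 -c "
from bench import arm
print(arm.job_done())"
```

```text
the job is handed in; nothing more can be done
None
```

I moved the large amber flask by its cap from the cork ring into the empty (hinge-side) pot. Then I pushed the keeper bar shut by its knob, backed the arm clear and handed the job in at about 20 s. No verdict was reported.

- **Flask:** It touched the seat at the expected height, with about 8 N on it before I let go. After release, the cap lined up with its predicted place over the pot's axis in the wrist picture. I looked at it before shutting the bar, not after.
- **Keeper:** It met a hard stop at the expected shut position, holding against 10 N, twice the detent's force. In the last top image the bar lies within about 0.004 rad of shut.
- **Bystanders:** The small flask, bottle and dishes showed no change between the first and last top images. The area around the stored flask showed 123 changed pixels. I put that down to the shut bar now crossing that area, but did not check it further; its cap was still in place after the flask went in.
- **Disagreement:** The top and wrist cameras placed the carrier about 4 mm apart in x. I placed the flask by comparing ball and pot within the same wrist picture.

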